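# Shake five degreased nuts out over a three-bay drying tray

## Robot

A 6-joint arm with a two-finger parallel gripper is mounted at the origin on a cart in front of the work surface, level with it; the furniture and walls round the work are solid. World frame = base frame: x ahead of the robot, y to its left, z up, the work surface at z = 0. Lengths are in m, angles in degrees, forces in N, time in s.
With the tool pointing down it reaches from about 0.4 to 0.825 m from the base axis. Payload 7 kg.
Tool frame: the origin (TCP) lies on the front face of the gripper's body, between the roots of the fingers; the fingertips stand 66 mm ahead of it and the grasp point (between the pads) lies 47 mm ahead of it; z points along the fingers, y is the line along which they close (so a half turn about z gives the same grasp; the last joint's range is limited). The gripper opens to 88 mm and grips with 3 to 60 N. Pads are 19 mm wide; open, the fingers measure 130 mm over their backs; the gripper's body (78 mm by 193 mm) begins 47 mm behind the grasp point.
Start: joints at [85.147, 20.546, 0.682, 0, -70.136, -16.507], TCP at [0.246, 0.629, 0.292] pointing down, gripper open.
Joint ranges: [-176.03, 176.03], [-82.01, 121.73], [-58.28, 71.71], [-173.87, 95.51], [-174.79, -0.11], [-173.66, 173.66]. Speed limits (degrees/s): [136.94, 136.94, 172.46, 180, 180, 180].

## Interface

Orientations are given as [roll, pitch, yaw] about the fixed x, y, z axes, in that order (R = Rz(yaw) Ry(pitch) Rx(roll)).
In Python, from plant import ctrl gives the robot as it stands.
- The arm moves only by the tool send_rows, never from a script. Its argument "deltas" is a list of rows, each a list of 2 entries, a list of its own where there are three numbers: the shift along the tool's x, y, z each as a share of 800 mm, from -1 to 1, then the turn about the tool's z as a share of 90 degrees, from -1 to 1. A call has exactly 5 rows; each row is the pose to reach, as a shift and turn from the pose commanded when the call began, along the tool's axes at that moment; what a row does not reach only later rows make up. A row lasts 1/12 s, in which the tool goes at most 41.7 mm and 7.16 degrees, less where a joint would pass 70% of its speed; a pose out of reach is approached as far as the arm can. A call with a number of a shift or a turn outside -1 to 1 is refused whole. A call with a gripper value outside its range is refused whole. "gripper" is the opening, from 0 (shut) to 1 (fully open), set as the call begins (left out, the last holds). The fingers move at their own pace and stop on an object; the grip force is fixed at half the most. Time passes only in rows, so rows that repeat a pose let the fingers close, or fill a call up. It gives the time, the measured TCP pose, the force, the opening and the grip force at its end, in the units of the state.
- ctrl.get_obs(): the state, without advancing time (a new reading comes with each control period).
- ctrl.snapshot(name): name is "side" or "top"; returns a dict with "color" (420x560x3 uint8, red, green, blue), "vertical_fov" (degrees; the focal length in pixels is half the picture's height over the tangent of half this angle, whatever the lens; pixels are square), "cx", "cy" (the principal point, pixels), "rvec" (rotation vector, rad) and "tvec" (3), from world to camera coordinates, as OpenCV has them. Camera axes: x right, y down, z forward; pixel columns grow to the right and rows downward; lengths in m; the calibration is good to about 2 mm. A picture is of the moment at which its call begins. There is no depth.
- ctrl.close_job(): hands the job in; it is judged then, once.
Trained networks look in a picture, given as the dict that the camera call returned (one of the last four; its "shot" number tells which), for a name from the list of things; names that differ only in an ending like _2 or _b are one class to them, and where a whole thing is asked for, a point or a joint stands for the part that bears it (a point fixed in the world has none). Each returns a list of dicts, best first, with "conf" (0 to 1); they miss things now and then, are a little off and sometimes report something else, mostly with a low value. They report only what shows in the picture. A call takes as long as a camera call.
- ctrl.boxes_of(picture, thing): "xy" ([column, row] as shares, 0 to 1, of the picture: columns of its width, rows of its height, amid what is visible of it).
- ctrl.cut_out(picture, thing): "pixels" (420x560 bool, what is visible of it) and "xy" ([column, row] as shares, 0 to 1, of the picture: columns of its width, rows of its height, amid what is visible of it).
The state is a dict: "clock": time; "joint_pos": joint angles; "qvel": joint speeds; "tau": joint torques, N m; "tool_pos": TCP position; "orientation": TCP orientation; "force": force on the tool from outside, world axes, zero at the start; "moment": the same for the moment, N m; "opening": finger opening in m; "gripper_force": force on a finger pad.
Only numpy, scipy, OpenCV 4.12 (cv2) and the standard library are available. Lean on these libraries where they do the work, as an engineer would, in place of code of your own. Each camera call takes 0.05 s, during which the arm holds its last target. There are 200 camera calls.

## Task

Five freshly degreased nuts wait in the chute shaker. Take the shaker by its grip bar, shake the nuts out evenly over the three bays of the drying tray (all five in the tray, no bay left empty, no pile) without handling a nut, then stand the shaker back level on the rubber mat and let go. Leave the other things where they are.

Things in the scene. Friction and masses are not known exactly. Their poses are not given: they have to be found in the camera images.
- shaker_grip (a point): centre of the black grip bar that crosses above the middle of the loose steel shaker, 86 mm above its underside. Bar: 90 mm along the shaker's y, 18 mm thick (x), 28 mm high (z); below it only two thin side straps (12 mm in x), so it is gripped from above across its 18 mm. Axes are the shaker's own: -x towards its mouth, z up.
- shaker_mouth (a point): middle of the sill of the shaker's open mouth, on the channel floor (3 mm above the underside): 80 mm ahead (-x) and 83 mm below the grip centre in the shaker's axes. Axes as the shaker's: -x points out of the mouth. With the mouth tipped down 7 to 15 degrees a quick 15 mm shake along x lets out about one nut; it drops just below the sill.
- shaker: loose steel channel 160 mm long (x), 42 wide, sides 32 high, 3 mm sheet, open above and at its front end (-x), closed at the back. Origin: centre of its underside. 200 g or so empty, 175 g of nuts. Slick inside: the nuts begin to slide when the mouth is tipped down some 13 to 22 degrees (it varies); nearer level they stay unless shaken.
- tray: fixed aluminium drying tray, 150 mm (x) by 306 mm (y), walls 38 mm above the table and 3 mm thick, raised floor 14 mm above the table. Two partitions, tops 34 mm above the table, at y = -51 and +51 mm divide it into three equal bays side by side along y, each about 99 x 144 mm inside. Origin at the centre of its underside. Nothing else loose is in it at the start.
- bay_left (a point): centre of the floor of the bay at +y (14 mm above the table); axes as the tray's.
- bay_middle (a point): centre of the floor of the middle bay.
- bay_right (a point): centre of the floor of the bay at -y.
- mat: fixed black rubber mat on which the shaker stands at the start, 230 mm (x) by 90 mm (y), 4 mm thick; origin at the centre of its underside.
- nut_0: one of five identical loose plain steel hexagon nuts, 27 mm across flats, 31 mm across corners, 18 mm thick, 35 g. Its origin is its centre. At the start all five lie flat in single file in the shaker's channel, filling its length from the closed back end to about 15 mm from the open mouth; 0 at the back, 4 nearest the mouth.
- nut_1: one of five identical loose plain steel hexagon nuts, 27 mm across flats, 31 mm across corners, 18 mm thick, 35 g. Its origin is its centre. At the start all five lie flat in single file in the shaker's channel, filling its length from the closed back end to about 15 mm from the open mouth; 0 at the back, 4 nearest the mouth.
- nut_2: one of five identical loose plain steel hexagon nuts, 27 mm across flats, 31 mm across corners, 18 mm thick, 35 g. Its origin is its centre. At the start all five lie flat in single file in the shaker's channel, filling its length from the closed back end to about 15 mm from the open mouth; 0 at the back, 4 nearest the mouth.
- nut_3: one of five identical loose plain steel hexagon nuts, 27 mm across flats, 31 mm across corners, 18 mm thick, 35 g. Its origin is its centre. At the start all five lie flat in single file in the shaker's channel, filling its length from the closed back end to about 15 mm from the open mouth; 0 at the back, 4 nearest the mouth.
- nut_4: one of five identical loose plain steel hexagon nuts, 27 mm across flats, 31 mm across corners, 18 mm thick, 35 g. Its origin is its centre. At the start all five lie flat in single file in the shaker's channel, filling its length from the closed back end to about 15 mm from the open mouth; 0 at the back, 4 nearest the mouth.
- u_bolt: bystander: plated U-bolt lying at the back, 100 x 74 x 16 mm; origin at the centre of its underside
- wrench_10: bystander: combination spanner, 140 mm, in front of the vise; origin at the centre of its underside
- caliper: bystander: caliper, 57 x 215 x 14 mm, lying at the back in front of the drawer cabinet; origin at the centre of its underside

How it is judged (in metres and radians):
On the way, in this order (a step that is already met when the one before it is completed fails the run):
1. the full shaker is lifted: its underside more than 40 mm above the table, all five nuts still in it (height (world z) of shaker above 0.04 m and x of nut_0 in the frame of shaker between -0.085 and 0.08 m and y of nut_0 in the frame of shaker between -0.021 and 0.021 m and z of nut_0 in the frame of shaker between 0 and 0.035 m and x of nut_1 in the frame of shaker between -0.085 and 0.08 m and y of nut_1 in the frame of shaker between -0.021 and 0.021 m and z of nut_1 in the frame of shaker between 0 and 0.035 m and x of nut_2 in the frame of shaker between -0.085 and 0.08 m and y of nut_2 in the frame of shaker between -0.021 and 0.021 m and z of nut_2 in the frame of shaker between 0 and 0.035 m and x of nut_3 in the frame of shaker between -0.085 and 0.08 m and y of nut_3 in the frame of shaker between -0.021 and 0.021 m and z of nut_3 in the frame of shaker between 0 and 0.035 m and x of nut_4 in the frame of shaker between -0.085 and 0.08 m and y of nut_4 in the frame of shaker between -0.021 and 0.021 m and z of nut_4 in the frame of shaker between 0 and 0.035 m), for 0.1 s.
2. all five nuts lie spread over the tray, no bay empty, while the shaker is still held up off the table (mouth over 30 mm up) (x of nut_0 in the frame of tray between -0.074 and 0.074 m and z of nut_0 in the frame of tray between 0.01 and 0.056 m and (y of nut_0 in the frame of tray between 0.054 and 0.152 m or y of nut_0 in the frame of tray between -0.048 and 0.048 m or y of nut_0 in the frame of tray between -0.152 and -0.054 m) and x of nut_1 in the frame of tray between -0.074 and 0.074 m and z of nut_1 in the frame of tray between 0.01 and 0.056 m and (y of nut_1 in the frame of tray between 0.054 and 0.152 m or y of nut_1 in the frame of tray between -0.048 and 0.048 m or y of nut_1 in the frame of tray between -0.152 and -0.054 m) and x of nut_2 in the frame of tray between -0.074 and 0.074 m and z of nut_2 in the frame of tray between 0.01 and 0.056 m and (y of nut_2 in the frame of tray between 0.054 and 0.152 m or y of nut_2 in the frame of tray between -0.048 and 0.048 m or y of nut_2 in the frame of tray between -0.152 and -0.054 m) and x of nut_3 in the frame of tray between -0.074 and 0.074 m and z of nut_3 in the frame of tray between 0.01 and 0.056 m and (y of nut_3 in the frame of tray between 0.054 and 0.152 m or y of nut_3 in the frame of tray between -0.048 and 0.048 m or y of nut_3 in the frame of tray between -0.152 and -0.054 m) and x of nut_4 in the frame of tray between -0.074 and 0.074 m and z of nut_4 in the frame of tray between 0.01 and 0.056 m and (y of nut_4 in the frame of tray between 0.054 and 0.152 m or y of nut_4 in the frame of tray between -0.048 and 0.048 m or y of nut_4 in the frame of tray between -0.152 and -0.054 m) and (y of nut_0 in the frame of tray between 0.054 and 0.152 m or y of nut_1 in the frame of tray between 0.054 and 0.152 m or y of nut_2 in the frame of tray between 0.054 and 0.152 m or y of nut_3 in the frame of tray between 0.054 and 0.152 m or y of nut_4 in the frame of tray between 0.054 and 0.152 m) and (y of nut_0 in the frame of tray between -0.048 and 0.048 m or y of nut_1 in the frame of tray between -0.048 and 0.048 m or y of nut_2 in the frame of tray between -0.048 and 0.048 m or y of nut_3 in the frame of tray between -0.048 and 0.048 m or y of nut_4 in the frame of tray between -0.048 and 0.048 m) and (y of nut_0 in the frame of tray between -0.152 and -0.054 m or y of nut_1 in the frame of tray between -0.152 and -0.054 m or y of nut_2 in the frame of tray between -0.152 and -0.054 m or y of nut_3 in the frame of tray between -0.152 and -0.054 m or y of nut_4 in the frame of tray between -0.152 and -0.054 m) and linear speed of each of nut_0, nut_1, nut_2, nut_3, nut_4 below 0.03 m/s and height (world z) of shaker_mouth above 0.03 m and contact force between the fingers and shaker above 1 N), for 0.2 s.
At the end, for the whole second after the job is handed in: All five nuts rest in the tray, no bay empty (centres inside the walls, off the partitions, at most two high). The shaker stands level (0.1 rad) and still on the mat, its centre within 60 mm lengthwise and 35 mm crosswise of the mat's centre, either way round, let go (x of nut_0 in the frame of tray between -0.074 and 0.074 m and z of nut_0 in the frame of tray between 0.01 and 0.056 m and (y of nut_0 in the frame of tray between 0.054 and 0.152 m or y of nut_0 in the frame of tray between -0.048 and 0.048 m or y of nut_0 in the frame of tray between -0.152 and -0.054 m) and x of nut_1 in the frame of tray between -0.074 and 0.074 m and z of nut_1 in the frame of tray between 0.01 and 0.056 m and (y of nut_1 in the frame of tray between 0.054 and 0.152 m or y of nut_1 in the frame of tray between -0.048 and 0.048 m or y of nut_1 in the frame of tray between -0.152 and -0.054 m) and x of nut_2 in the frame of tray between -0.074 and 0.074 m and z of nut_2 in the frame of tray between 0.01 and 0.056 m and (y of nut_2 in the frame of tray between 0.054 and 0.152 m or y of nut_2 in the frame of tray between -0.048 and 0.048 m or y of nut_2 in the frame of tray between -0.152 and -0.054 m) and x of nut_3 in the frame of tray between -0.074 and 0.074 m and z of nut_3 in the frame of tray between 0.01 and 0.056 m and (y of nut_3 in the frame of tray between 0.054 and 0.152 m or y of nut_3 in the frame of tray between -0.048 and 0.048 m or y of nut_3 in the frame of tray between -0.152 and -0.054 m) and x of nut_4 in the frame of tray between -0.074 and 0.074 m and z of nut_4 in the frame of tray between 0.01 and 0.056 m and (y of nut_4 in the frame of tray between 0.054 and 0.152 m or y of nut_4 in the frame of tray between -0.048 and 0.048 m or y of nut_4 in the frame of tray between -0.152 and -0.054 m) and (y of nut_0 in the frame of tray between 0.054 and 0.152 m or y of nut_1 in the frame of tray between 0.054 and 0.152 m or y of nut_2 in the frame of tray between 0.054 and 0.152 m or y of nut_3 in the frame of tray between 0.054 and 0.152 m or y of nut_4 in the frame of tray between 0.054 and 0.152 m) and (y of nut_0 in the frame of tray between -0.048 and 0.048 m or y of nut_1 in the frame of tray between -0.048 and 0.048 m or y of nut_2 in the frame of tray between -0.048 and 0.048 m or y of nut_3 in the frame of tray between -0.048 and 0.048 m or y of nut_4 in the frame of tray between -0.048 and 0.048 m) and (y of nut_0 in the frame of tray between -0.152 and -0.054 m or y of nut_1 in the frame of tray between -0.152 and -0.054 m or y of nut_2 in the frame of tray between -0.152 and -0.054 m or y of nut_3 in the frame of tray between -0.152 and -0.054 m or y of nut_4 in the frame of tray between -0.152 and -0.054 m) and linear speed of each of nut_0, nut_1, nut_2, nut_3, nut_4 below 0.03 m/s and x of shaker in the frame of mat between -0.06 and 0.06 m and y of shaker in the frame of mat between -0.035 and 0.035 m and z of shaker in the frame of mat between -0.002 and 0.01 m and angle between shaker's own z axis and vertical below 0.1 rad and linear speed of shaker below 0.02 m/s and contact force between the fingers and shaker below 0.2 N); the robot touches nothing.
It fails at once if a nut is touched by the gripper's fingers (contact force between the fingers and nut_0 above 0.5 N or contact force between the fingers and nut_1 above 0.5 N or contact force between the fingers and nut_2 above 0.5 N or contact force between the fingers and nut_3 above 0.5 N or contact force between the fingers and nut_4 above 0.5 N).
It fails at once if a bystander is moved by more than 30 mm (distance of any of u_bolt, wrench_10, caliper from where it was at the start of the episode above 0.03 m).
It also fails if it takes over 69 s, if anything falls off the work surface, if the arm or the gripper's body presses on something with over 40 N, if the wrist force passes 120 N, or if a joint passes its speed limit or range.

## Working session

There is one attempt and no reset: what is moved stays moved. The work goes in short steps, Python scripts to look and compute and a tool call to move; the robot and the scene stay as the last step left them, time stands still between calls to the robot, and variables do not carry over. Pictures are saved under pics/ and viewed, at most 10 in all, crops included, and the job is handed in when it is done.

Besides the shell and the picture viewer there is one more tool, called after "Call:" by a JSON object that holds its "name" and its "arguments", one argument or row to a line. send_rows: Moves the arm, as the interface text tells. Shift numbers are shares of 800 mm and turn numbers shares of 90 degrees, none past 1 either way. Its arguments: {"type":"object","properties":{"deltas":{"type":"array","items":{"type":"array"}},"gripper":{"type":"number"}},"required":["deltas"]}

```bash
mkdir -p pics; cat > h.py <<'E'
import numpy as np, cv2
from plant import ctrl
def K(p):
    f=210/np.tan(np.radians(p["vertical_fov"])/2); return np.array([[f,0,p["cx"]],[0,f,p["cy"]],[0,0,1.]])
def ray(p,xy):
    R,_=cv2.Rodrigues(np.array(p["rvec"],float)); t=np.array(p["tvec"],float).ravel()
    d=R.T@np.linalg.inv(K(p))@np.array([xy[0],xy[1],1.]); return -R.T@t,d
def at(p,xy,z):
    c,d=ray(p,xy); return c+d*(z-c[2])/d[2]
def proj(p,X):
    return cv2.projectPoints(np.array(X,float).reshape(-1,3),np.array(p["rvec"],float),np.array(p["tvec"],float),K(p),None)[0].reshape(-1,2)
def find(p,n,z):
    r=ctrl.boxes_of(p,n); out=[]
    for b in r[:5]:
        x=np.array(b["xy"])*[560,420]; out.append((round(b["conf"],2),x.round(),at(p,x,z).round(4)))
    return out
def save(p,n,crop=None,s=1):
    im=p["color"][...,::-1]
    if crop: im=im[crop[1]:crop[3],crop[0]:crop[2]]
    cv2.imwrite("pics/"+n,cv2.resize(im,None,fx=s,fy=s,interpolation=cv2.INTER_CUBIC))
E
python3 - <<'E'
from h import *
o=ctrl.get_obs(); print(o)
for c in("top","side"):
    p=ctrl.snapshot(c); save(p,c+"0.png"); print(c,(-cv2.Rodrigues(np.array(p["rvec"],float))[0].T@np.array(p["tvec"],float).ravel()).round(3))
    for n,z in(("shaker_grip",.09),("shaker_mouth",.007),("shaker",.02),("tray",.014),("bay_left",.014),("bay_middle",.014),("bay_right",.014),("mat",.004),("nut_0",.025),("u_bolt",.01),("wrench_10",.01),("caliper",.01)):
        print(n,find(p,n,z))
E
```

```text
{'clock': 0.0, 'joint_pos': array([ 8.51468756e+01,  2.05921922e+01,  6.32545582e-01, -2.05506419e-02,
       -7.01352057e+01, -1.65073723e+01]), 'qvel': array([-0.04669873, -0.05853009, -0.04133721, -0.00253267,  0.04617571,
        0.02518009]), 'tau': array([-1.60184412e-03, -5.82725644e+01,  2.93060732e+01,  6.99739739e+00,
        6.95276249e-03, -1.65095321e-04]), 'tool_pos': array([0.24572805, 0.62826695, 0.29120336]), 'orientation': array([ 1.79903568e+02, -8.43143943e-03, -2.13674888e+01]), 'force': array([-0.72394836,  1.1238836 ,  0.37573555]), 'moment': array([-0.00414377, -0.00518249, -0.00750808]), 'gripper_force': 0.0, 'opening': 0.08781077352704714}
top [ 0.267 -0.038  1.287]
shaker_grip [(0.91, array([391., 251.]), array([ 0.4582, -0.3129,  0.09  ]))]
shaker_mouth [(0.71, array([394., 252.]), array([ 0.4685, -0.3399,  0.007 ])), (0.32, array([397., 259.]), array([ 0.4505, -0.3487,  0.007 ]))]
shaker [(0.62, array([392., 253.]), array([ 0.4645, -0.3335,  0.02  ]))]
tray [(0.97, array([259., 236.]), array([0.4888, 0.0115, 0.014 ]))]
bay_left [(0.9, array([258., 236.]),
[... 1261 characters left out ...]
93, array([272., 228.]), array([0.4888, 0.0196, 0.014 ]))]
bay_middle [(0.83, array([273., 229.]), array([0.4859, 0.0141, 0.014 ]))]
bay_right [(0.69, array([273., 230.]), array([0.481 , 0.0145, 0.014 ]))]
mat [(0.66, array([376., 266.]), array([ 0.4165, -0.3364,  0.004 ]))]
nut_0 [(0.57, array([372., 253.]), array([ 0.4469, -0.3172,  0.025 ])), (0.53, array([364., 266.]), array([ 0.3927, -0.2989,  0.025 ])), (0.51, array([369., 257.]), array([ 0.43  , -0.3103,  0.025 ]))]
u_bolt [(0.5, array([324., 188.]), array([ 0.7094, -0.1233,  0.01  ])), (0.19, array([376., 269.]), array([ 0.4003, -0.3386,  0.01  ]))]
wrench_10 [(0.7, array([366., 256.]), array([ 0.4421, -0.3019,  0.01  ]))]
caliper []
```

```bash
python3 -c "
import cv2,numpy as np
a=[cv2.imread('pics/%s0.png'%c) for c in('top','side')]
cv2.imwrite('pics/both.png',cv2.resize(np.vstack(a),(400,600)))"; ls
```

```text
h.py
pics
```

View pics/top0.png

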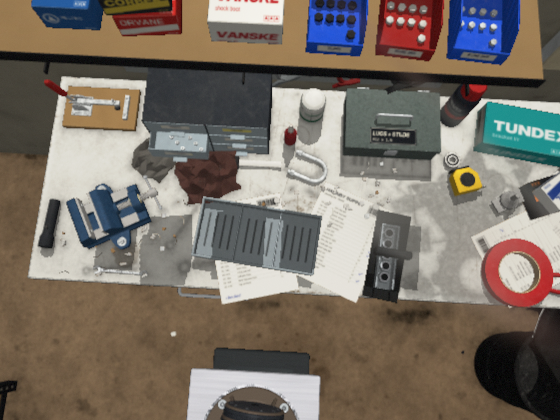

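View pics/side0.png

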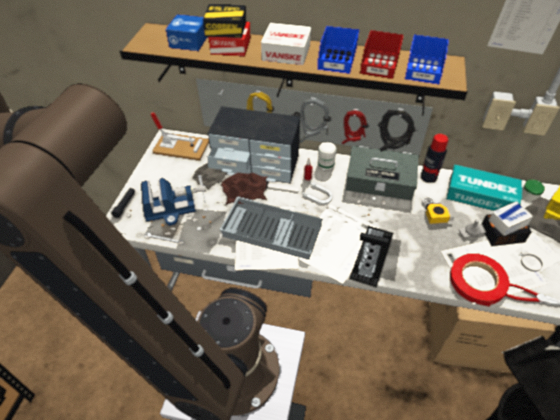

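```bash
python3 - <<'E'
from h import *
p=ctrl.snapshot("top"); save(p,"c1.png",(180,180,440,320),3)
for n,z in(("shaker_grip",.1),("shaker",.035),("tray",.038),("mat",.004)):
    r=ctrl.cut_out(p,n)
    if not r: print(n,None);continue
    m=r[0]["pixels"]; ys,xs=np.nonzero(m)
    P=np.array([at(p,(x,y),z)[:2] for x,y in zip(xs,ys)],np.float32)
    print(n,r[0]["conf"],len(xs),(xs.min(),xs.max(),ys.min(),ys.max()),cv2.minAreaRect(P*1000),P.mean(0))
E
```

```text
shaker_grip 0.6 1002 (np.int64(373), np.int64(411), np.int64(223), np.int64(289)) ((444.2861633300781, -314.0380554199219), (158.8680877685547, 91.135498046875), 0.604064404964447) [ 0.44555715 -0.30592284]
shaker 0.97 1049 (np.int64(373), np.int64(411), np.int64(223), np.int64(289)) ((454.2633972167969, -329.16094970703125), (167.4657745361328, 96.17298126220703), 0.6040610074996948) [ 0.45276913 -0.31962714]
tray 0.93 7587 (np.int64(191), np.int64(321), np.int64(196), np.int64(274)) ((488.656982421875, 16.918426513671875), (314.96380615234375, 161.92848205566406), 83.76580047607422) [0.48727453 0.01632726]
mat 0.83 1613 (np.int64(362), np.int64(410), np.int64(210), np.int64(301)) ((461.5833435058594, -321.9655456542969), (90.13721466064453, 229.5739288330078), 80.42643737792969) [ 0.46209657 -0.3207804 ]
```

View pics/c1.png

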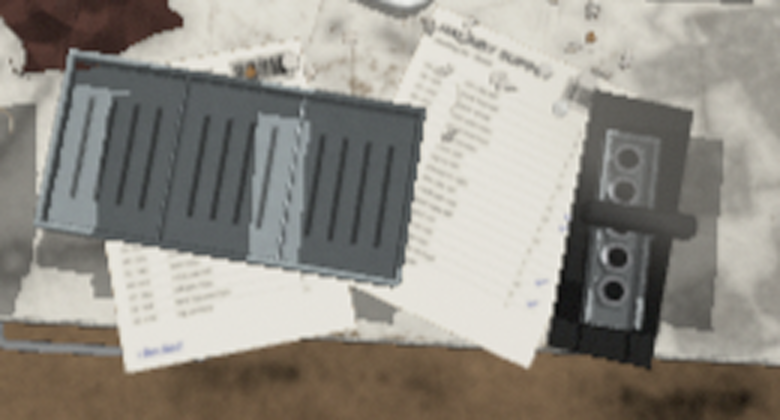

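```bash
python3 - <<'E'
from h import *
p=ctrl.snapshot("top")
f=lambda c,z:np.array([at(p,(180+x/3-.33,180+y/3-.33),z)[:2] for x,y in c])
def show(n,A): print(n,A.round(4).tolist(),A.mean(0).round(4))
def ang(v): return np.degrees(np.arctan2(v[1],v[0])).round(2)
T=f([(72,50),(425,108),(400,285),(37,225)],.038); show("tray",T); print(ang(T[0]-T[3]),ang(T[1]-T[2]),ang(T[0]-T[1])-90,ang(T[3]-T[2])-90)
M=f([(592,92),(692,108),(650,368),(548,347)],.004); show("mat",M); print(ang(M[0]-M[3]),ang(M[1]-M[2]))
N=f([(628,158),(624,190),(618,257),(613,290)],.025); show("nuts",N); print(ang(N[0]-N[3]))
B=f([(588,214),(697,222)],.104); show("bar",B);print(ang(B[0]-B[1])-90)
C=f([(607,130),(657,133),(642,328),(587,325)],.036); show("chan",C); print(ang(C[0]-C[3]),ang(C[1]-C[2]))
print("cabinet", at(p,(210,155),.0),at(p,(210,155),.1), at(p,(270,155),0))
g=p["color"][...,::-1]
s=ctrl.snapshot("side"); print("side bar",find(s,"shaker_grip",.097))
E
```

```text
tray [[0.5806, 0.1592], [0.5468, -0.1469], [0.3949, -0.1313], [0.4277, 0.1749]] [0.4875 0.014 ]
-5.88 -5.85 -6.299999999999997 -6.1200000000000045
mat [[0.5773, -0.2964], [0.5678, -0.3845], [0.3406, -0.3475], [0.3532, -0.2611]] [ 0.4597 -0.3224]
-8.96 -9.25
nuts [[0.5158, -0.3236], [0.4878, -0.3203], [0.4302, -0.3154], [0.4022, -0.3113]] [ 0.459  -0.3176]
-6.16
bar [[0.453, -0.274], [0.4515, -0.3608]] [ 0.4522 -0.3174]
-0.980000000000004
chan [[0.5369, -0.3031], [0.5367, -0.3458], [0.371, -0.3331], [0.3709, -0.2876]] [ 0.4539 -0.3174]
-5.34 -4.37
cabinet [0.70695503 0.15840363 0.        ] [0.67279695 0.14311315 0.1       ] [ 0.71636877 -0.00467557  0.        ]
side bar [(0.69, array([373., 243.]), array([ 0.432 , -0.3125,  0.097 ]))]
```

Call:
{"name": "send_rows", "arguments": {
  "deltas": [
    [[0.03, 0, 0], 0.07],
    [[0.07, -0.02, 0], 0.15],
    [[0.11, -0.04, 0], 0.22],
    [[0.15, -0.06, 0], 0.3],
    [[0.19, -0.08, 0], 0.37]
  ],
  "gripper": 1
}}

```text
clock: 2.12
tool_pos: [0.4121, 0.6329, 0.2924]
orientation: [-180.0, 0.0, -55.0]
force: [-0.4, 1.2, 0.7]
opening: 0.0877
gripper_force: 0.0
```

Call:
{"name": "send_rows", "arguments": {
  "deltas": [
    [[0.045, 0.022, 0], 0.07],
    [[0.09, 0.044, 0], 0.15],
    [[0.136, 0.066, 0], 0.23],
    [[0.18, 0.088, 0], 0.3],
    [[0.227, 0.11, 0], 0.37]
  ]
}}

```text
clock: 2.53
tool_pos: [0.4441, 0.4321, 0.2918]
orientation: [180.0, -0.0, -88.3]
force: [0.1, -0.6, 0.9]
opening: 0.0879
gripper_force: 0.0
```

Call:
{"name": "send_rows", "arguments": {
  "deltas": [
    [[0.05, 0, 0], 0.04],
    [[0.1, 0, 0], 0.074],
    [[0.15, 0, 0], 0.074],
    [[0.2, 0, 0], 0.074],
    [[0.25, 0, 0], 0.074]
  ]
}}

```text
clock: 2.95
tool_pos: [0.4508, 0.232, 0.2924]
orientation: [-180.0, 0.0, -94.6]
force: [1.1, -0.4, 1.2]
opening: 0.0878
gripper_force: 0.0
```

Call:
{"name": "send_rows", "arguments": {
  "deltas": [
    [[0.05, 0, 0], 0],
    [[0.1, 0, 0], 0],
    [[0.15, 0, 0], 0],
    [[0.2, 0, 0], 0],
    [[0.25, 0, 0], 0]
  ]
}}

```text
clock: 3.37
tool_pos: [0.4344, 0.0328, 0.2926]
orientation: [-179.9, 0.0, -94.6]
force: [1.6, -0.0, -0.0]
opening: 0.0877
gripper_force: 0.0
```

Call:
{"name": "send_rows", "arguments": {
  "deltas": [
    [[0.05, 0, 0.01], 0],
    [[0.1, 0, 0.02], 0],
    [[0.15, 0, 0.04], 0],
    [[0.2, 0, 0.06], 0],
    [[0.25, 0, 0.08], 0]
  ]
}}

```text
clock: 3.78
tool_pos: [0.4187, -0.1627, 0.2298]
orientation: [-179.9, 0.0, -94.6]
force: [1.2, 0.5, -0.2]
opening: 0.0875
gripper_force: 0.0
```

Call:
{"name": "send_rows", "arguments": {
  "deltas": [
    [[0.045, -0.015, 0.01], 0],
    [[0.09, -0.03, 0.02], 0],
    [[0.135, -0.045, 0.02], 0],
    [[0.183, -0.061, 0.02], 0],
    [[0.183, -0.061, 0.02], 0]
  ]
}}

```text
clock: 4.2
tool_pos: [0.4573, -0.3162, 0.2131]
orientation: [180.0, -0.1, -94.8]
force: [1.3, 0.1, 1.0]
opening: 0.0878
gripper_force: 0.0
```

```bash
python3 - <<'E'
from h import *
o=ctrl.get_obs(); print(o["tool_pos"],o["orientation"],o["clock"])
p=ctrl.snapshot("side"); save(p,"s1.png",(270,170,450,310),3); print(find(p,"shaker_grip",.097))
R=cv2.Rodrigues(np.array([0,0,np.radians(o["orientation"][2])]))[0]@np.diag([1,-1,-1]); 
print(((proj(p,[o["tool_pos"]+R@[0,0,.066],o["tool_pos"]+R@[0,.044,.066],o["tool_pos"]+R@[0,-.044,.066],[.452,-.317,.104],[.455,-.274,.1],[.45,-.36,.1]])-[270,170])*3).round())
E
```

```text
[ 0.45729048 -0.3161843   0.21308147] [ 1.79983692e+02 -8.92198757e-02 -9.48029561e+01] 4.2
[]
[[321. 169.]
 [313. 202.]
 [328. 137.]
 [316. 200.]
 [273. 193.]
 [357. 211.]]
```

View pics/s1.png

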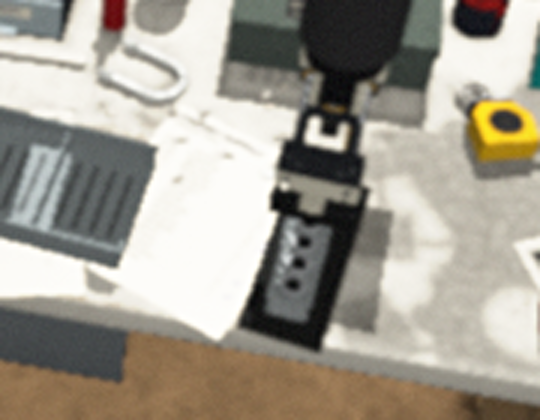

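Call:
{"name": "send_rows", "arguments": {
  "deltas": [
    [[0, 0, 0.03], 0],
    [[0, 0, 0.055], 0],
    [[0, 0, 0.075], 0],
    [[0, 0, 0.09], 0],
    [[0, 0, 0.094], 0]
  ]
}}

```text
clock: 4.72
tool_pos: [0.455, -0.3093, 0.1369]
orientation: [179.8, 0.1, -94.6]
force: [-0.5, 0.1, -0.4]
opening: 0.0875
gripper_force: 0.0
```

Call:
{"name": "send_rows", "arguments": {
  "deltas": [
    [[0, 0, 0], 0],
    [[0, 0, 0], 0],
    [[0, 0, 0], 0],
    [[0, 0, 0], 0],
    [[0, 0, 0], 0]
  ],
  "gripper": 0
}}

```text
clock: 5.13
tool_pos: [0.4564, -0.3107, 0.1394]
orientation: [-179.9, -0.0, -94.6]
force: [0.1, -1.4, 0.9]
opening: 0.0598
gripper_force: 0.0
```

Call:
{"name": "send_rows", "arguments": {
  "deltas": [
    [[0, 0, 0], 0],
    [[0, 0, 0], 0],
    [[0, 0, 0], 0],
    [[0, 0, 0], 0],
    [[0, 0, 0], 0]
  ]
}}

```text
clock: 5.55
tool_pos: [0.4559, -0.3107, 0.1385]
orientation: [180.0, 0.0, -94.6]
force: [-3.4, 1.0, 1.0]
opening: 0.0265
gripper_force: 0.8
```

Call:
{"name": "send_rows", "arguments": {
  "deltas": [
    [[0, 0, 0], 0],
    [[0, 0, 0], 0],
    [[0, 0, 0], 0],
    [[0, 0, 0], 0],
    [[0, 0, 0], 0]
  ]
}}

```text
clock: 5.97
tool_pos: [0.4558, -0.3107, 0.1384]
orientation: [180.0, 0.0, -94.6]
force: [-2.4, -0.7, 0.9]
opening: 0.0176
gripper_force: 29.9
```

Call:
{"name": "send_rows", "arguments": {
  "deltas": [
    [[0, 0, -0.003], 0],
    [[0, 0, -0.01], 0],
    [[0, 0, -0.02], 0],
    [[0, 0, -0.035], 0],
    [[0, 0, -0.05], 0]
  ]
}}

```text
clock: 6.38
tool_pos: [0.4562, -0.3106, 0.1793]
orientation: [180.0, 0.0, -94.6]
force: [0.4, 0.2, -4.4]
opening: 0.018
gripper_force: 29.9
```

Call:
{"name": "send_rows", "arguments": {
  "deltas": [
    [[0, 0, -0.012], 0],
    [[0, 0, -0.02], 0],
    [[0, 0, -0.025], 0],
    [[0, 0, -0.025], 0],
    [[0, 0, -0.025], 0]
  ]
}}

```text
clock: 6.8
tool_pos: [0.4559, -0.3106, 0.1984]
orientation: [-180.0, 0.0, -94.6]
force: [-0.3, -0.8, -4.4]
opening: 0.0178
gripper_force: 29.9
```

```bash
python3 - <<'E'
from h import *
p=ctrl.snapshot("top"); save(p,"t2.png",(320,180,460,320),4)
print(ctrl.get_obs()["joint_pos"].round(1),find(p,"shaker_grip",.15))
E
```

```text
[-13.9  13.7 -22.3  -0.  -54.    9.3] [(0.67, array([383., 247.]), array([ 0.4551, -0.2816,  0.15  ]))]
```

View pics/t2.png

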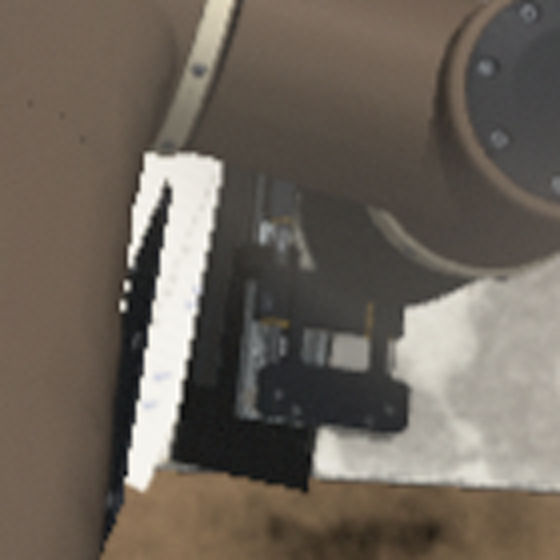

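Call:
{"name": "send_rows", "arguments": {
  "deltas": [
    [[-0.01, -0.004, 0], 0.005],
    [[-0.035, -0.011, 0], 0.01],
    [[-0.065, -0.02, 0], 0.015],
    [[-0.1, -0.032, 0], 0.015],
    [[-0.14, -0.045, 0], 0.015]
  ]
}}

```text
clock: 7.32
tool_pos: [0.5009, -0.201, 0.198]
orientation: [179.9, -0.0, -96.1]
force: [0.1, -0.0, -3.9]
opening: 0.0179
gripper_force: 29.9
```

Call:
{"name": "send_rows", "arguments": {
  "deltas": [
    [[-0.04, -0.014, 0], 0],
    [[-0.08, -0.028, 0], 0],
    [[-0.115, -0.042, 0], 0],
    [[-0.14, -0.051, 0.005], 0],
    [[-0.147, -0.055, 0.01], 0]
  ]
}}

```text
clock: 7.73
tool_pos: [0.5585, -0.0863, 0.1902]
orientation: [-179.9, 0.0, -95.8]
force: [-0.7, -0.2, -4.1]
opening: 0.0182
gripper_force: 29.9
```

```bash
cat > look.py <<'E'
from h import *
import sys
F=[]
o=ctrl.get_obs(); F.append(o["force"][2])
p=ctrl.snapshot("side"); F.append(ctrl.get_obs()["force"][2])
r=ctrl.boxes_of(p,"nut_0"); F.append(ctrl.get_obs()["force"][2])
c=np.array([.4875,.014]);a=np.radians(-6.1);R=np.array([[np.cos(a),np.sin(a)],[-np.sin(a),np.cos(a)]])
print(o["clock"],o["tool_pos"].round(4),o["orientation"].round(1),"Fz",np.round(F,2))
for b in r:
    x=np.array(b["xy"])*[560,420]; X=at(p,x,.03)[:2]; Y=at(p,x,.065)[:2]
    print(round(b["conf"],2),x.round(),"floor tray xy",(R@(X-c)).round(3),"in shaker from tcp",(R@(Y-o["tool_pos"][:2])).round(3))
q=proj(p,[o["tool_pos"]-[0,0,.047]])[0]
if len(sys.argv)>1: save(p,sys.argv[1],(220,170,400,290),4)
E
python3 look.py s2.png
```

```text
7.7333 [ 0.5585 -0.0863  0.1902] [-179.9    0.   -95.8] Fz [-4.13 -5.58 -4.21]
0.51 [303. 215.] floor tray xy [ 0.072 -0.08 ] in shaker from tcp [-0.038  0.004]
0.41 [305. 208.] floor tray xy [ 0.106 -0.08 ] in shaker from tcp [-0.005  0.004]
```

View pics/s2.png

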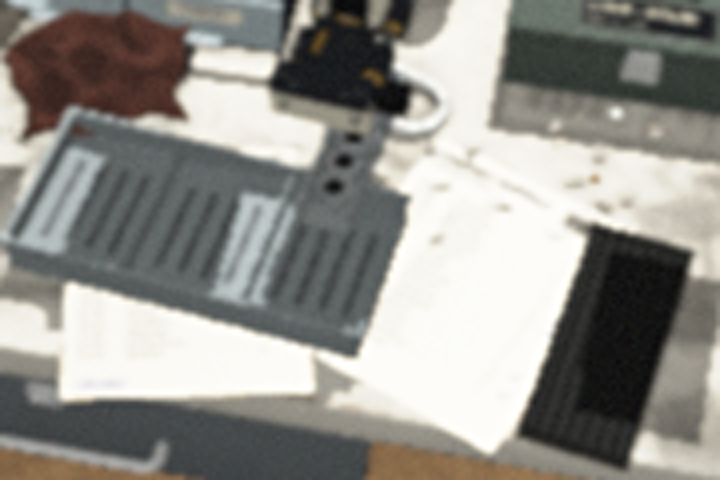

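Call:
{"name": "send_rows", "arguments": {
  "deltas": [
    [[0.005, 0.01, 0], 0],
    [[0.0125, 0.0275, 0], 0],
    [[0.0125, 0.0025, 0], 0],
    [[0.0125, -0.0175, 0], 0],
    [[0.0125, -0.025, 0], 0]
  ]
}}

```text
clock: 8.25
tool_pos: [0.5765, -0.103, 0.1909]
orientation: [-179.9, -0.0, -96.0]
force: [1.0, 0.1, -4.4]
opening: 0.0179
gripper_force: 29.9
```

```bash
python3 look.py
```

```text
8.25 [ 0.5765 -0.103   0.1909] [-179.9   -0.   -96. ] Fz [-4.44 -3.16 -5.41]
0.51 [306. 221.] floor tray xy [ 0.053 -0.098] in shaker from tcp [-0.076  0.001]
0.46 [313. 210.] floor tray xy [ 0.107 -0.108] in shaker from tcp [-0.024 -0.008]
0.37 [312. 208.] floor tray xy [ 0.115 -0.102] in shaker from tcp [-0.015 -0.002]
```

Call:
{"name": "send_rows", "arguments": {
  "deltas": [
    [[0, 0.006, 0], 0],
    [[0, 0.02, 0], 0],
    [[0, 0.004, 0], 0],
    [[0, -0.006, 0], 0],
    [[0, -0.008, 0], 0]
  ]
}}

```text
clock: 8.77
tool_pos: [0.5824, -0.1023, 0.191]
orientation: [-179.9, 0.0, -96.0]
force: [1.1, -0.1, -4.3]
opening: 0.0178
gripper_force: 29.9
```

```bash
python3 look.py
```

```text
8.7667 [ 0.5824 -0.1023  0.191 ] [-179.9    0.   -96. ] Fz [-4.33 -3.42 -4.21]
0.52 [313. 200.] floor tray xy [ 0.152 -0.095] in shaker from tcp [0.014 0.003]
0.48 [309. 212.] floor tray xy [ 0.095 -0.097] in shaker from tcp [-0.04   0.001]
0.45 [313. 208.] floor tray xy [ 0.113 -0.103] in shaker from tcp [-0.023 -0.005]
```

```bash
python3 look.py s3.png
```

```text
8.8667 [ 0.5818 -0.1022  0.1905] [180.   0. -96.] Fz [-4.21 -3.22 -4.59]
0.61 [303. 231.] floor tray xy [ 0.006 -0.1  ] in shaker from tcp [-0.126 -0.002]
```

View pics/s3.png

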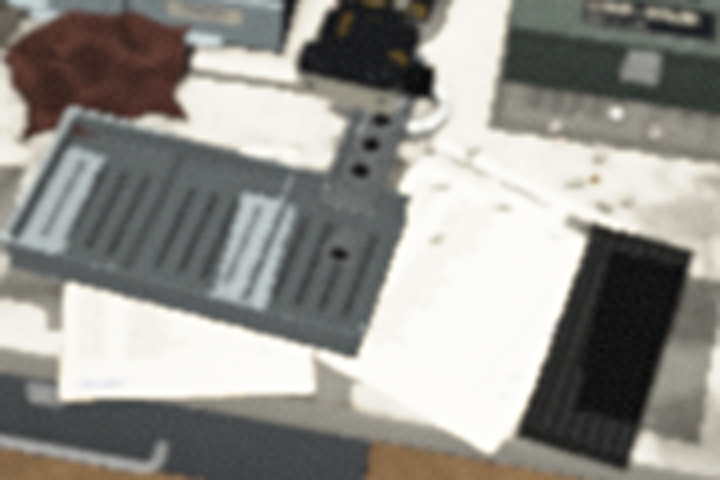

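Call:
{"name": "send_rows", "arguments": {
  "deltas": [
    [[-0.015, 0, 0], 0],
    [[-0.045, 0, 0], 0],
    [[-0.08, 0, 0], 0],
    [[-0.11, 0, 0], 0],
    [[-0.1275, 0, 0], 0]
  ]
}}

```text
clock: 9.38
tool_pos: [0.5927, 0.0017, 0.1906]
orientation: [-180.0, 0.0, -95.9]
force: [-0.6, -0.7, -3.8]
opening: 0.0176
gripper_force: 29.9
```

Call:
{"name": "send_rows", "arguments": {
  "deltas": [
    [[0, 0.008, 0], 0],
    [[0, 0.026, 0], 0],
    [[0, 0.002, 0], 0],
    [[0, -0.016, 0], 0],
    [[0, -0.02, 0], 0]
  ]
}}

```text
clock: 9.8
tool_pos: [0.6102, -0.0024, 0.1908]
orientation: [-179.9, -0.0, -95.9]
force: [0.2, 0.4, -2.9]
opening: 0.0176
gripper_force: 29.9
```

```bash
python3 look.py
```

```text
9.8 [ 0.6102 -0.0024  0.1908] [-179.9   -0.   -95.9] Fz [-2.94 -3.76 -3.55]
0.63 [305. 228.] floor tray xy [ 0.022 -0.104] in shaker from tcp [-0.129 -0.108]
0.6 [279. 205.] floor tray xy [0.092 0.01 ] in shaker from tcp [-0.06   0.003]
0.54 [288. 188.] floor tray xy [0.178 0.007] in shaker from tcp [ 0.023 -0.001]
```

Call:
{"name": "send_rows", "arguments": {
  "deltas": [
    [[0, 0.005, 0], 0],
    [[0, 0.016, 0], 0],
    [[0, 0.032, 0], 0],
    [[0, 0.05, 0], 0],
    [[0, 0.032, 0], 0]
  ]
}}

```text
clock: 10.32
tool_pos: [0.5773, 0.0, 0.1905]
orientation: [179.8, 0.0, -96.0]
force: [-2.1, 1.4, -3.4]
opening: 0.0177
gripper_force: 29.9
```

Call:
{"name": "send_rows", "arguments": {
  "deltas": [
    [[0, -0.012, 0], 0],
    [[0, -0.016, 0], 0],
    [[0, -0.016, 0], 0],
    [[0, -0.016, 0], 0],
    [[0, -0.016, 0], 0]
  ]
}}

```text
clock: 10.73
tool_pos: [0.5955, -0.0012, 0.1903]
orientation: [180.0, -0.0, -96.0]
force: [-0.5, -0.6, -4.5]
opening: 0.018
gripper_force: 29.9
```

```bash
python3 look.py
```

```text
10.7333 [ 0.5955 -0.0012  0.1903] [180.  -0. -96.] Fz [-4.47 -4.69 -2.72]
0.61 [278. 198.] floor tray xy [0.122 0.024] in shaker from tcp [-0.017  0.017]
0.61 [305. 230.] floor tray xy [ 0.014 -0.106] in shaker from tcp [-0.121 -0.109]
0.54 [286. 192.] floor tray xy [0.156 0.007] in shaker from tcp [0.016 0.   ]
0.49 [274. 226.] floor tray xy [-0.001 -0.003] in shaker from tcp [-0.137 -0.009]
0.48 [278. 208.] floor tray xy [0.077 0.01 ] in shaker from tcp [-0.061  0.003]
0.26 [371. 256.] floor tray xy [-0.021 -0.335] in shaker from tcp [-0.156 -0.332]
```

Call:
{"name": "send_rows", "arguments": {
  "deltas": [
    [[0, 0.005, 0], 0],
    [[0, 0.015, 0], 0],
    [[0, 0.03, 0], 0],
    [[0, 0.015, 0], 0],
    [[0, 0.0, 0], 0]
  ]
}}

```text
clock: 11.25
tool_pos: [0.5945, -0.001, 0.191]
orientation: [180.0, 0.0, -95.9]
force: [0.2, 0.5, -3.4]
opening: 0.0179
gripper_force: 29.9
```

```bash
python3 look.py
```

```text
11.25 [ 0.5945 -0.001   0.191 ] [180.    0.  -95.9] Fz [-3.38 -2.39 -3.36]
0.46 [284. 197.] floor tray xy [0.131 0.006] in shaker from tcp [-0.007 -0.   ]
0.42 [304. 231.] floor tray xy [ 0.007 -0.106] in shaker from tcp [-0.127 -0.109]
```

```bash
python3 look.py s4.png
```

```text
11.35 [ 0.5967 -0.001   0.1908] [-179.9    0.   -96. ] Fz [-3.36 -4.08 -4.14]
0.63 [303. 231.] floor tray xy [ 0.009 -0.102] in shaker from tcp [-0.128 -0.106]
0.57 [281. 200.] floor tray xy [0.114 0.011] in shaker from tcp [-0.026  0.004]
0.5 [274. 225.] floor tray xy [ 0.001 -0.002] in shaker from tcp [-0.136 -0.009]
```

View pics/s4.png

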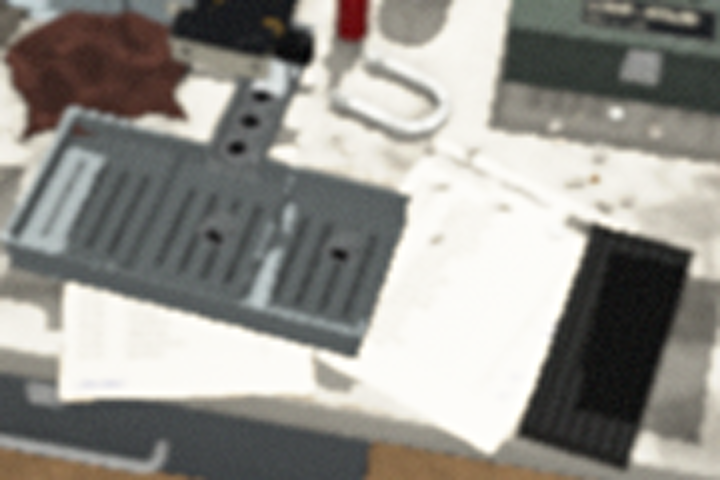

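Call:
{"name": "send_rows", "arguments": {
  "deltas": [
    [[0, 0.005, 0], 0],
    [[0, 0.016, 0], 0],
    [[0, 0.034, 0], 0],
    [[0, 0.012, 0], 0],
    [[0, -0.01, 0], 0]
  ]
}}

```text
clock: 11.87
tool_pos: [0.6019, -0.0018, 0.1912]
orientation: [180.0, 0.0, -95.9]
force: [1.1, 0.4, -2.2]
opening: 0.0176
gripper_force: 29.9
```

```bash
python3 look.py
```

```text
11.8667 [ 0.6019 -0.0018  0.1912] [180.    0.  -95.9] Fz [-2.22 -1.   -3.42]
0.63 [305. 229.] floor tray xy [ 0.02  -0.106] in shaker from tcp [-0.123 -0.11 ]
0.62 [282. 198.] floor tray xy [0.126 0.013] in shaker from tcp [-0.019  0.006]
0.61 [278. 205.] floor tray xy [0.092 0.013] in shaker from tcp [-0.052  0.006]
0.56 [277. 219.] floor tray xy [ 0.031 -0.004] in shaker from tcp [-0.112 -0.01 ]
0.5 [274. 225.] floor tray xy [ 0.001 -0.004] in shaker from tcp [-0.141 -0.01 ]
```

Call:
{"name": "send_rows", "arguments": {
  "deltas": [
    [[-0.015, 0.002, 0], 0],
    [[-0.045, 0.008, 0], 0],
    [[-0.08, 0.016, 0], 0],
    [[-0.112, 0.025, 0], 0],
    [[-0.1275, 0.03, 0], 0]
  ]
}}

```text
clock: 12.38
tool_pos: [0.5892, 0.1046, 0.1906]
orientation: [180.0, 0.0, -95.9]
force: [-0.9, -0.8, -2.4]
opening: 0.018
gripper_force: 29.9
```

Call:
{"name": "send_rows", "arguments": {
  "deltas": [
    [[0, 0.008, 0], 0],
    [[0, 0.024, 0], 0],
    [[0, 0.002, 0], 0],
    [[0, -0.02, 0], 0],
    [[0, -0.024, 0], 0]
  ]
}}

```text
clock: 12.8
tool_pos: [0.6108, 0.0998, 0.1909]
orientation: [-179.9, 0.0, -95.9]
force: [0.4, 0.9, -2.6]
opening: 0.0176
gripper_force: 29.9
```

Call:
{"name": "send_rows", "arguments": {
  "deltas": [
    [[0, 0.005, 0], 0],
    [[0, 0.016, 0], 0],
    [[0, 0.034, 0], 0],
    [[0, 0.01, 0], 0],
    [[0, -0.01, 0], 0]
  ]
}}

```text
clock: 13.22
tool_pos: [0.6155, 0.0991, 0.1912]
orientation: [180.0, 0.0, -95.9]
force: [1.1, -0.0, -2.3]
opening: 0.0177
gripper_force: 29.9
```

```bash
python3 look.py
```

```text
13.2167 [0.6155 0.0991 0.1912] [180.    0.  -95.9] Fz [-2.32 -0.3  -3.5 ]
0.6 [246. 211.] floor tray xy [0.028 0.11 ] in shaker from tcp [-0.117 -0.002]
0.59 [279. 219.] floor tray xy [ 0.03  -0.011] in shaker from tcp [-0.116 -0.119]
0.38 [304. 231.] floor tray xy [ 0.008 -0.104] in shaker from tcp [-0.137 -0.21 ]
```

Call:
{"name": "send_rows", "arguments": {
  "deltas": [
    [[0, 0.005, 0], 0],
    [[0, 0.014, 0], 0],
    [[0, 0.028, 0], 0],
    [[0, 0.045, 0], 0],
    [[0, 0.025, 0], 0]
  ]
}}

```text
clock: 13.73
tool_pos: [0.5919, 0.1011, 0.1907]
orientation: [179.8, -0.0, -96.0]
force: [-1.9, -0.3, -2.8]
opening: 0.0184
gripper_force: 29.9
```

Call:
{"name": "send_rows", "arguments": {
  "deltas": [
    [[0, -0.018, 0], 0],
    [[0, -0.025, 0], 0],
    [[0, -0.025, 0], 0],
    [[0, -0.025, 0], 0],
    [[0, -0.025, 0], 0]
  ]
}}

```text
clock: 14.15
tool_pos: [0.6165, 0.0991, 0.1904]
orientation: [180.0, -0.0, -96.0]
force: [-0.1, -1.0, -2.6]
opening: 0.0179
gripper_force: 29.9
```

```bash
python3 look.py s5.png
```

```text
14.15 [0.6165 0.0991 0.1904] [180.  -0. -96.] Fz [-2.65 -3.47 -2.77]
0.53 [276. 227.] floor tray xy [-0.002 -0.011] in shaker from tcp [-0.148 -0.12 ]
0.46 [250. 198.] floor tray xy [0.089 0.12 ] in shaker from tcp [-0.059  0.008]
0.37 [275. 220.] floor tray xy [0.022 0.001] in shaker from tcp [-0.125 -0.108]
```

View pics/s5.png

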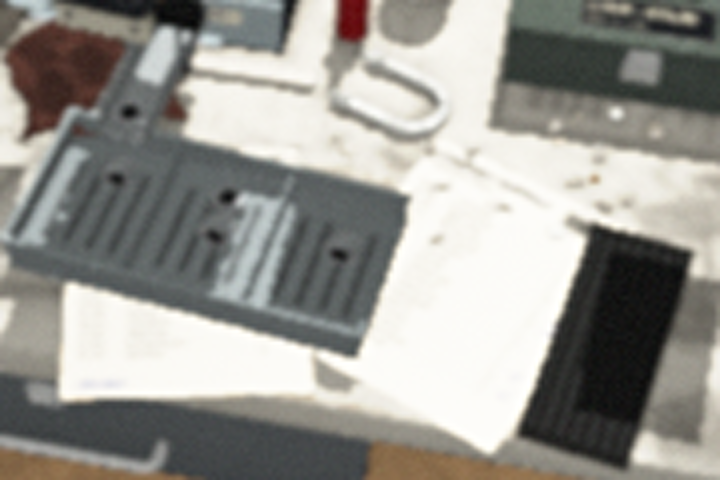

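Call:
{"name": "send_rows", "arguments": {
  "deltas": [
    [[0, 0.005, 0], 0],
    [[0, 0.015, 0], 0],
    [[0, 0.028, 0], 0],
    [[0, 0.043, 0], 0],
    [[0, 0.06, 0], 0]
  ]
}}

```text
clock: 14.67
tool_pos: [0.5686, 0.1041, 0.1904]
orientation: [180.0, -0.0, -96.0]
force: [1.1, -0.0, -2.2]
opening: 0.0176
gripper_force: 29.9
```

Call:
{"name": "send_rows", "arguments": {
  "deltas": [
    [[0, 0.02, 0], 0],
    [[0, -0.008, 0], 0],
    [[0, -0.03, 0], 0],
    [[0, -0.035, 0], 0],
    [[0, -0.035, 0], 0]
  ]
}}

```text
clock: 15.08
tool_pos: [0.5978, 0.1012, 0.1904]
orientation: [180.0, -0.0, -96.0]
force: [0.3, -1.1, -2.6]
opening: 0.0176
gripper_force: 29.9
```

```bash
python3 look.py s6.png
```

```text
15.0833 [0.5978 0.1012 0.1904] [180.  -0. -96.] Fz [-2.61 -3.44 -2.25]
0.58 [248. 213.] floor tray xy [0.024 0.1  ] in shaker from tcp [-0.104 -0.011]
0.56 [276. 222.] floor tray xy [ 0.018 -0.002] in shaker from tcp [-0.11  -0.111]
0.54 [302. 232.] floor tray xy [ 0.005 -0.099] in shaker from tcp [-0.122 -0.205]
0.4 [247. 224.] floor tray xy [-0.021  0.086] in shaker from tcp [-0.147 -0.025]
0.4 [273. 226.] floor tray xy [-0.002 -0.001] in shaker from tcp [-0.129 -0.109]
```

View pics/s6.png

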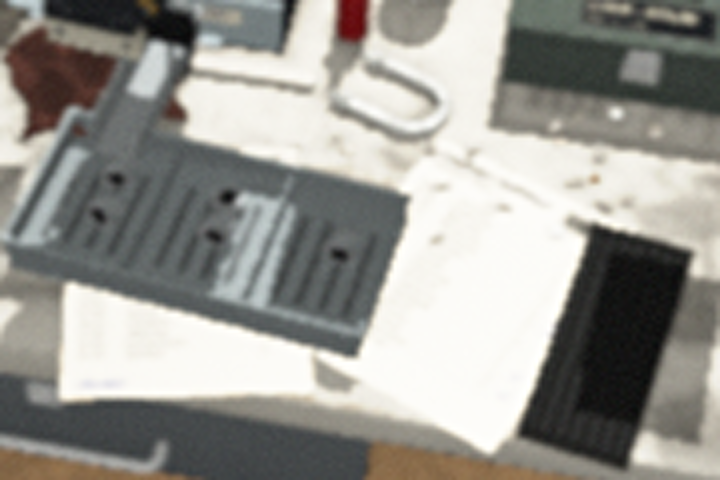

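Call:
{"name": "send_rows", "arguments": {
  "deltas": [
    [[0, 0, -0.015], 0],
    [[0.01, 0.002, -0.03], 0],
    [[0.04, 0.01, -0.035], 0],
    [[0.08, 0.02, -0.035], 0],
    [[0.12, 0.03, -0.035], 0]
  ]
}}

```text
clock: 15.6
tool_pos: [0.563, 0.0075, 0.2196]
orientation: [-179.9, 0.0, -95.9]
force: [0.5, -1.2, -3.1]
opening: 0.0177
gripper_force: 29.9
```

Call:
{"name": "send_rows", "arguments": {
  "deltas": [
    [[0.045, 0.01, 0], 0],
    [[0.09, 0.02, 0], 0],
    [[0.135, 0.03, 0], 0],
    [[0.18, 0.04, 0], 0],
    [[0.225, 0.05, 0], 0]
  ]
}}

```text
clock: 16.02
tool_pos: [0.5038, -0.1681, 0.2196]
orientation: [-179.9, 0.0, -95.9]
force: [0.7, -0.3, -3.2]
opening: 0.0173
gripper_force: 29.9
```

Call:
{"name": "send_rows", "arguments": {
  "deltas": [
    [[0.045, 0.01, 0], 0],
    [[0.09, 0.02, 0], 0],
    [[0.135, 0.03, 0], 0],
    [[0.17, 0.037, 0], 0],
    [[0.185, 0.041, 0], 0]
  ]
}}

```text
clock: 16.43
tool_pos: [0.4554, -0.3131, 0.2193]
orientation: [-180.0, -0.0, -96.1]
force: [0.1, -0.4, -1.7]
opening: 0.018
gripper_force: 29.9
```

Call:
{"name": "send_rows", "arguments": {
  "deltas": [
    [[0, 0, 0.03], 0],
    [[0, 0, 0.06], 0],
    [[0, 0, 0.075], 0],
    [[0, 0, 0.082], 0],
    [[0, 0, 0.085], 0]
  ]
}}

```text
clock: 16.85
tool_pos: [0.4568, -0.3101, 0.1502]
orientation: [179.9, 0.0, -96.0]
force: [0.1, 0.5, -0.9]
opening: 0.0181
gripper_force: 29.9
```

Call:
{"name": "send_rows", "arguments": {
  "deltas": [
    [[0, 0, 0.005], 0],
    [[0, 0, 0.01], 0],
    [[0, 0, 0.013], 0],
    [[0, 0, 0.0145], 0],
    [[0, 0, 0.0145], 0]
  ]
}}

```text
clock: 17.27
tool_pos: [0.4575, -0.3104, 0.139]
orientation: [-180.0, -0.0, -96.0]
force: [-0.6, 0.0, -1.5]
opening: 0.0176
gripper_force: 29.9
```

Call:
{"name": "send_rows", "arguments": {
  "deltas": [
    [[0, 0, 0.0005], 0],
    [[0, 0, 0.001], 0],
    [[0, 0, 0.001], 0],
    [[0, 0, 0.001], 0],
    [[0, 0, 0.001], 0]
  ]
}}

```text
clock: 17.68
tool_pos: [0.4577, -0.3105, 0.1385]
orientation: [-180.0, -0.0, -96.0]
force: [-0.3, 0.8, 0.9]
opening: 0.0179
gripper_force: 29.9
```

Call:
{"name": "send_rows", "arguments": {
  "deltas": [
    [[0, 0, 0], 0],
    [[0, 0, 0], 0],
    [[0, 0, 0], 0],
    [[0, 0, 0], 0],
    [[0, 0, 0], 0]
  ],
  "gripper": 1
}}

```text
clock: 18.1
tool_pos: [0.4575, -0.3105, 0.1382]
orientation: [-180.0, -0.0, -96.0]
force: [-0.0, -0.7, -0.4]
opening: 0.0454
gripper_force: 0.0
```

Call:
{"name": "send_rows", "arguments": {
  "deltas": [
    [[0, 0, 0], 0],
    [[0, 0, 0], 0],
    [[0, 0, 0], 0],
    [[0, 0, 0], 0],
    [[0, 0, 0], 0]
  ]
}}

```text
clock: 18.52
tool_pos: [0.4575, -0.3104, 0.1381]
orientation: [-180.0, -0.0, -96.0]
force: [0.1, -0.2, 0.4]
opening: 0.0787
gripper_force: 0.0
```

Call:
{"name": "send_rows", "arguments": {
  "deltas": [
    [[0, 0, -0.02], 0],
    [[0, 0, -0.06], 0],
    [[0, 0, -0.1], 0],
    [[0, 0, -0.14], 0],
    [[0, 0, -0.18], 0]
  ]
}}

```text
clock: 18.93
tool_pos: [0.4571, -0.3103, 0.2837]
orientation: [180.0, 0.0, -96.0]
force: [0.9, 0.3, -0.7]
opening: 0.0875
gripper_force: 0.0
```

Call:
{"name": "send_rows", "arguments": {
  "deltas": [
    [[-0.04, 0, -0.01], 0],
    [[-0.08, 0, -0.02], 0],
    [[-0.13, 0, -0.02], 0],
    [[-0.17, 0, -0.02], 0],
    [[-0.19, 0, -0.02], 0]
  ]
}}

```text
clock: 19.35
tool_pos: [0.4732, -0.1567, 0.2986]
orientation: [-179.9, 0.0, -95.9]
force: [0.9, -0.8, -0.1]
opening: 0.0878
gripper_force: 0.0
```

```bash
python3 look.py; python3 - <<'E'
from h import *
for c in("side","top"):
    p=ctrl.snapshot(c); print(c,find(p,"shaker_grip",.097))
    for n in("shaker","mat"):
        r=ctrl.cut_out(p,n)
        if r:
            ys,xs=np.nonzero(r[0]["pixels"]); P=np.array([at(p,q,.03 if n=="shaker" else .004)[:2] for q in zip(xs,ys)],np.float32); print(n,cv2.minAreaRect(P*1000))
E
```

```text
19.35 [ 0.4732 -0.1567  0.2986] [-179.9    0.   -95.9] Fz [-0.13 -1.3   0.13]
0.55 [245. 223.] floor tray xy [-0.022  0.092] in shaker from tcp [-0.052  0.251]
0.37 [275. 226.] floor tray xy [-0.001 -0.005] in shaker from tcp [-0.031  0.156]
side [(0.75, array([370., 246.]), array([ 0.4185, -0.3057,  0.097 ])), (0.72, array([270., 226.]), array([0.4281, 0.01  , 0.097 ]))]
shaker ((454.6834716796875, -322.6016845703125), (183.11190795898438, 93.63336944580078), 6.379955291748047)
mat ((455.9844665527344, -317.095458984375), (92.99036407470703, 231.93392944335938), 81.06168365478516)
top [(0.7, array([387., 248.]), array([ 0.4622, -0.303 ,  0.097 ]))]
shaker ((460.17034912109375, -330.26837158203125), (164.519287109375, 96.55715942382812), 0.6040775775909424)
mat ((461.66925048828125, -321.59771728515625), (91.6482162475586, 231.7322540283203), 80.46436309814453)
```

Shaker stands back on the mat at its old place, level. The five nuts lie 2-2-1 over the bays. Handing in.

```bash
python3 -c "
from plant import ctrl
print(ctrl.close_job())"
```

```text
the job is handed in; nothing more can be done
None
```

I shook all five nuts into the tray, two in the left bay, two in the middle and one in the right. The shaker is back on the mat and released, and the job was handed in at about 20 s, but the hand-in returned no verdict.

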